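Lay the spoon carton down in the blue bay

ROBOT

A 6-joint arm with a two-finger parallel gripper is mounted at the origin on the work surface. World frame = base frame: x ahead of the robot, y to its left, z up, the work surface at z = 0. Lengths are in m, angles in rad, forces in N, time in s.
With the tool pointing down it reaches from about 0.35 to 0.975 m from the base axis. Payload 4.9 kg.
Tool frame: the origin (TCP) lies on the centre line of the jaws, within the pads' length; the fingertips stand manip.tcp_to_tips ahead of it and the grasp point (between the pads) is the TCP (manip.tcp_to_tips is the distance from the TCP to the fingertips, in m); y points along the fingers, z is the direction in which the jaws open and shut, and the axes are right-handed (so a half turn about y gives the same grasp; the last joint's range is limited). The gripper opens to 85 mm and grips with 20 to 120 N. Pads are 22 mm wide; open, the fingers measure 114 mm over their backs; the gripper's body (76 mm by 85 mm) begins 54 mm behind the grasp point. The pads swing forward as they close: fully open they stand 13 mm farther back than shut.
Start: joints at [1.083, 0.053, 1.613, -0, 1.476, -0.119], TCP at [0.225, 0.583, 0.229] pointing down, gripper open.
Joint ranges: [-3.01, 3.01], [-1.01, 2.22], [0.06, 2.58], [-1.02, 4.17], [0.09, 2.62], [-3.14, 3.14]. Speed limits (rad/s): [2.57, 2.57, 3.14, 3.14, 3.14, 3.14].

INTERFACE

Orientations are given as a unit quaternion [w, x, y, z].
In Python, from plant import manip gives the robot as it stands.
- The arm moves only by the tool apply_moves, never from a script. Its argument "moves" is a list of rows, each a list of 7 numbers: the gripper's target within -1 to 1 (shut at 1, half-way at 0, fully open at -1), then the shift along the tool's x, y, z in mm, then the turn, a rotation vector about the tool's x, y, z in degrees. A call has 1 to 20 rows; each row shifts and turns the commanded pose from where the row before left it, along the tool's axes as they then stand; what a row does not reach is not made up. A row lasts 1/10 s, in which the tool goes at most 50 mm and 8.59 degrees, less where a joint would pass 70% of its speed; a pose out of reach is approached as far as the arm can. A call with a gripper value outside its range is refused whole. The fingers move at their own pace and stop on an object; the grip force is fixed at half the most. Time passes only in rows, so rows that do not move let the fingers close. It gives the time, the measured TCP pose, the force and the opening at its end, in the units of the state.
- manip.state(): the state, without advancing time (a new reading comes with each control period).
- manip.grab_frame(name): name is "side" or "top"; returns the picture (384x512x3 uint8, blue, green, red); there is no depth.
- manip.calibration(name): a dict with "mtx" (3x3 intrinsics, pixels), "distortion" ([k1, k2, p1, p2, k3] as OpenCV has them; the pictures are not rectified), "T" (4x4, takes a point from camera to world coordinates). Camera axes: x right, y down, z forward; pixel columns grow to the right and rows downward; lengths in m; the calibration is good to about 2 mm. A picture is of the moment at which its call begins. calibration takes no time and is no camera call.
- manip.job_done(): hands the job in, once; it reports no verdict.
The state is a dict: "time": time; "joint_pos": joint angles; "joint_vel": joint speeds; "joint_efforts": joint torques, N m; "tool_pos": TCP position; "tool_rot": TCP orientation; "contact_force": force on the tool from outside, world axes, zero at the start; "ft_torque": the same for the moment, N m; "gripper_width": opening from 0.0 (shut) to 1.0 (fully open).
Only numpy, scipy, OpenCV 4.12 (cv2) and the standard library are available. Lean on these libraries where they do the work, as an engineer would, in place of code of your own. Each camera call takes 0.05 s, during which the arm holds its last target. There are 200 camera calls.

TASK

Push the standing brown carton with the orange band along the counter, keeping it upright, until its whole foot is inside the blue taped bay at the end nearest to it; then push it over with a touch high on its upper half so that it falls along the bay and ends lying flat on a broad face, wholly inside the blue tape. Do not pick the carton up, and leave everything else on the counter where it stands.

Things in the scene. Friction and masses are not known exactly. Their poses are not given: they have to be found in the camera images.
- carton: brown spoon carton with an orange band near its foot and a white spoon label on both broad faces, standing on end between the bays. 110 wide (its x), 70 thick (y), 190 high (z), about 0.28 kg. Origin: centre of its foot. Its broad faces (normal to y) face the bays. Pushed below 45 mm it slides upright; above 140 mm it tips over its far foot edge and falls once leaned 20 degrees.
- blue_bay: the blue bay: rectangle of flat blue tape fixed on the counter, inside 180 (its x) by 300 (its y, the long way, roughly sideways for the robot), tape 25 wide outside of that. Origin: its centre at counter height. It lies left or right of the carton, a short end nearest it; at the start 10 to 75 mm lie between the carton and that end's inner tape edge.
- red_bay: the red bay: the same rectangle in red tape on the carton's other side; nothing belongs there. Fingers may move over it, there is nothing to hit. A hand or gripper housing leaning on the carton's upper part during the slide would tip it: a low push wants fingers tilted forward, ahead of the gripper's body.
- foot0 (a point): corner of the carton's foot at its +x, +y
- foot1 (a point): corner of the carton's foot at its +x, -y
- foot2 (a point): corner of the carton's foot at its -x, +y
- foot3 (a point): corner of the carton's foot at its -x, -y
- top_a (a point): middle of the top's +x edge of the carton (190 above the foot, +55 in its x)
- top_b (a point): middle of the top's -x edge of the carton (190 above the foot, -55 in its x)
- other_carton: white carton with a green band, same size as the brown one, standing, beyond the bays (mm); bystander; origin at the centre of its underside
- ketchup: red squeeze bottle, 54 dia x 170 high (mm); bystander; origin at the centre of its underside
- mustard: yellow squeeze bottle, 54 dia x 170 high (mm); bystander; origin at the centre of its underside
- tumbler: steel tumbler, 74 dia x 100 high (mm); bystander; origin at the centre of its underside
- shaker: steel salt shaker, 44 dia x 84 high (mm); bystander; origin at the centre of its underside
- spice_jar: amber jar with green cap, 46 dia x 85 high (mm); bystander; origin at the centre of its underside
- soup_tub: white soup tub with grey lid, 102 dia x 74 high (mm); bystander; origin at the centre of its underside
Things that resemble listed ones, but are neither listed nor needed, are in the scene too. Leave any purple look-alike of the carton alone.

How it is judged:
By the outcome, as a careful person would: the job done as asked, in the order asked, and still so for the second after the job is handed in, with the robot touching nothing.
It also fails if it takes over 51 s, if anything falls off the work surface, if the arm or the gripper's body presses on something with over 40 N, if the wrist force passes 120 N, or if a joint passes its speed limit or range.

## Working session

There is one attempt and no reset: what is moved stays moved. The work goes in short steps, Python scripts to look and compute and a tool call to move; the robot and the scene stay as the last step left them, time stands still between calls to the robot, and variables do not carry over. Pictures are saved under pics/ and viewed, about 8 in all and at most 12, crops included, and the job is handed in when it is done.

Besides the shell and the picture viewer there is one more tool, called as a command line: name --pt "numbers of a row" for each row, then --argument value for the rest. apply_moves: Moves the arm, as the interface text tells. Its arguments: {"type":"object","properties":{"moves":{"type":"array","items":{"type":"array","items":{"type":"number"}}}},"required":["moves"]}

```bash
ls; mkdir -p pics; python3 - <<'E'
from plant import manip
import cv2,numpy as np
print(manip.state(),manip.tcp_to_tips)
for n in("side","top"):
    cv2.imwrite(f"pics/{n}0.png",manip.grab_frame(n)); c=manip.calibration(n); print(n,c["mtx"],c["distortion"],c["T"])
E
```

```text
pics
{'time': 0.0, 'joint_pos': array([ 1.08299136e+00,  5.33777324e-02,  1.61427702e+00,  3.62106136e-05,
        1.47595450e+00, -1.18977957e-01]), 'joint_vel': array([ 0.00118579,  0.00045148,  0.00040615,  0.0004269 ,  0.00028802,
       -0.00110872]), 'joint_efforts': array([-1.09455159e-03, -3.93682945e+01, -3.70171916e+01, -9.23343782e-05,
        6.83884675e-03,  2.96041003e-05]), 'tool_pos': array([0.22501693, 0.58243855, 0.2278602 ]), 'tool_rot': array([-0.69443987,  0.69579308, -0.12988849,  0.12943815]), 'contact_force': array([0.18235467, 0.48172956, 0.02285922]), 'ft_torque': array([-0.0057563 ,  0.02325371, -0.01365383]), 'gripper_width': 0.9969253123954593} 0.019
side [[355.95066528   0.         254.59409006]
 [  0.         355.95066528 193.91203089]
 [  0.           0.           1.        ]] [-0.08466255  0.          0.          0.          0.        ] [[-0.6509274   0.71676885 -0.25007184  0.76596345]
 [ 0.75910911  0.61754196 -0.20590115  0.1623579 ]
 [ 0.00684632 -0.32385852 -0.94608075  1.05691588]
 [ 0.          0.          0.          1.        ]]
top [[399.82356834   0.         262.85797143]
 [  0.         399.82356834 199.70021637]
 [  0.           0.           1.        ]] [-0.02077819  0.          0.          0.          0.        ] [[ 5.52598859e-03 -9.86770291e-01  1.62030420e-01  3.40244517e-01]
 [-9.99984691e-01 -5.40699456e-03  1.17534968e-03 -2.01134919e-02]
 [-2.83702544e-04 -1.62034434e-01 -9.86785064e-01  1.20611216e+00]
 [ 0.00000000e+00  0.00000000e+00  0.00000000e+00  1.00000000e+00]]
```

View pics/side0.png

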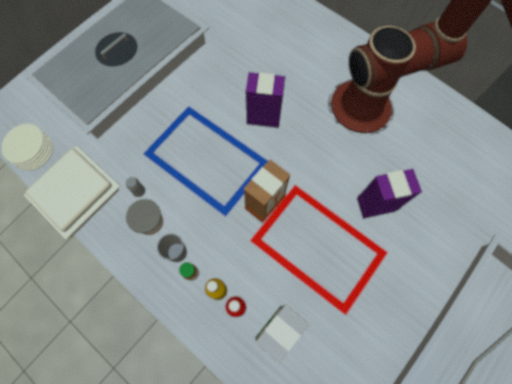

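View pics/top0.png

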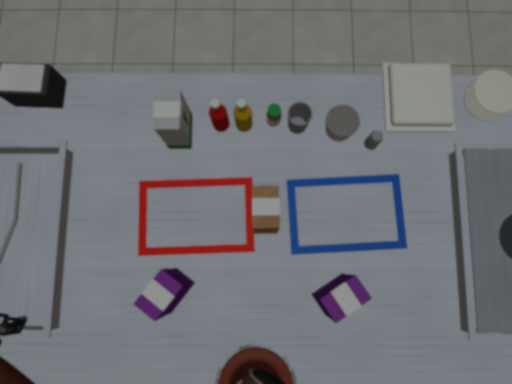

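Candidates: brown carton at top (265,208)/side (267,190); purple look-alikes at top (163,293) and (342,297); white/green carton at (173,120). I choose the brown one. The blue bay lies to its right (−y) and the red bay to its left, overlapping the carton's left edge in the view. Next I measure and make a close crop.

```bash
cat > h.py <<'E'
import cv2,numpy as np
from plant import manip
def ray(n,px,z):
    c=manip.calibration(n);T=c["T"]
    u=cv2.undistortPoints(np.array(px,float).reshape(-1,1,2),c["mtx"],np.array(c["distortion"])).reshape(-1,2)
    d=np.c_[u,np.ones(len(u))]@T[:3,:3].T; o=T[:3,3]
    return (o+d*((z-o[2])/d[:,2])[:,None])[:,:2]
def proj(n,P):
    c=manip.calibration(n);T=np.linalg.inv(c["T"])
    return cv2.projectPoints(np.array(P,float).reshape(-1,1,3),cv2.Rodrigues(T[:3,:3])[0],T[:3,3],c["mtx"],np.array(c["distortion"]))[0].reshape(-1,2)
def hole(n,im):
    hsv=cv2.cvtColor(im,cv2.COLOR_BGR2HSV)
    m=cv2.inRange(hsv,(100,130,60),(125,255,255))
    cs,h=cv2.findContours(m,cv2.RETR_CCOMP,cv2.CHAIN_APPROX_NONE)
    i=max((i for i in range(len(cs)) if h[0][i][3]>=0),key=lambda i:cv2.contourArea(cs[i]))
    return cs[i].reshape(-1,2)
def brown(im):
    hsv=cv2.cvtColor(im,cv2.COLOR_BGR2HSV)
    m=cv2.inRange(hsv,(5,70,60),(22,255,255))
    m=cv2.morphologyEx(m,cv2.MORPH_CLOSE,np.ones((3,3)))
    return m
E
python3 - <<'E'
from h import *
for n,(x0,y0) in(("top",(215,160)),("side",(220,140))):
    im=cv2.imread(f"pics/{n}0.png")
    w=ray(n,hole(n,im),0).astype(np.float32); r=cv2.minAreaRect(w);print(n,"bay",r,cv2.boxPoints(r))
    m=brown(im); m[:, :x0]=0;m[:,x0+100:]=0;m[:y0]=0;m[y0+90:]=0
    p=cv2.findNonZero(m).reshape(-1,2); print(p.min(0),p.max(0)); print(cv2.approxPolyDP(cv2.convexHull(p),1.5,True).reshape(-1,2).tolist())
    cv2.imwrite(f"pics/c{n}.png",cv2.resize(im[y0:y0+90,x0:x0+100],None,fx=6,fy=6,interpolation=cv2.INTER_CUBIC))
a=[cv2.imread(f"pics/c{n}.png") for n in("top","side")]
cv2.imwrite("pics/c.png",cv2.resize(np.hstack(a),(800,360)))
E
```

```text
top bay ((0.49831411242485046, -0.2706596851348877), (0.19091352820396423, 0.3112364411354065), 3.343980550765991) [[ 0.39394262 -0.12087446]
 [ 0.41209716 -0.43158096]
 [ 0.6026856  -0.4204449 ]
 [ 0.58453107 -0.10973841]]
[252 186] [278 232]
[[276, 232], [254, 232], [252, 227], [252, 186], [277, 187], [278, 227]]
side bay ((0.49562230706214905, -0.2709152400493622), (0.19068403542041779, 0.310345858335495), 3.2440948486328125) [[ 0.39165184 -0.12138636]
 [ 0.4092143  -0.4312349 ]
 [ 0.5995928  -0.42044413]
 [ 0.5820303  -0.11059558]]
[245 161] [288 221]
[[288, 174], [283, 198], [266, 218], [261, 221], [245, 207], [245, 188], [269, 161]]
```

View pics/c.png

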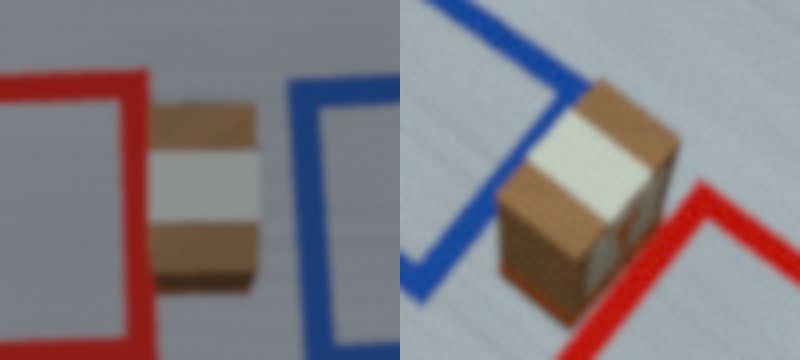

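The crop confirms the brown carton: in the top view its top-face corners are at about (253,186), (279,186), (280,227) and (253,228). The side view shows the orange band at the foot and the spoon label on the face towards the red bay.

```bash
python3 - <<'E'
from h import *
from scipy.spatial.transform import Rotation as R
print([d for d in dir(manip) if d[0]!='_'])
t=ray("top",[(253,185.75),(279.2,185.75),(279.7,227.5),(253.2,228)],.19);print("top corners",t,t.mean(0))
s=ray("side",[(220+100/4+0,140+195/4),(220+175/4-0,140+255/4),(220+278/4,140+140/4),(220+200/4,140+80/4)],.19);print("side top corners",s,s.mean(0))
print("foot side",ray("side",[(220+170/4,140+327/4),(220+100/4,140+270/4)],0))
q=manip.state()["tool_rot"];print(R.from_quat(np.r_[q[1:],q[0]]).as_matrix().round(3))
E
```

```text
['IKError', 'calibration', 'grab_frame', 'job_done', 'state', 'tcp_to_tips']
top corners [[ 0.54357046  0.00683479]
 [ 0.54394245 -0.06103263]
 [ 0.43558135 -0.06219027]
 [ 0.43393619  0.00528362]] [ 0.48925761 -0.02777612]
side top corners [[ 0.5423023  -0.05430447]
 [ 0.54170775  0.00864777]
 [ 0.43710989  0.00897157]
 [ 0.43752109 -0.05738366]] [ 0.48966026 -0.0235172 ]
foot side [[ 0.53913329  0.00924256]
 [ 0.53977228 -0.06122053]]
[[ 0.933 -0.001  0.361]
 [-0.361 -0.002  0.933]
 [-0.    -1.    -0.002]]
```

apply_moves --pt "-0.4 33 -6 -24 0 0 0" --pt "-0.4 33 -6 -24 0 0 0" --pt "-0.4 33 -6 -24 0 0 0" --pt "-0.4 33 -6 -24 0 0 0" --pt "-0.4 33 -6 -24 0 0 0" --pt "-0.4 33 -6 -24 0 0 0" --pt "-0.4 33 -6 -24 0 0 0" --pt "-0.4 33 -6 -24 0 0 0" --pt "-0.4 33 -6 -24 0 0 0" --pt "-0.4 33 -6 -24 0 0 0" --pt "-0.4 33 -6 -24 0 0 0" --pt "-0.4 33 -6 -24 0 0 0" --pt "-0.4 0 0 0 0 0 0"

```text
time: 1.4
tool_pos: [0.4928, 0.1681, 0.3014]
tool_rot: [-0.694, 0.695, -0.131, 0.132]
contact_force: [-0.7, -0.4, 0.9]
gripper_width: 0.696
```

apply_moves --pt "-0.4 0 0 0 0 8.2 0" --pt "-0.4 0 0 0 0 8.2 0" --pt "-0.4 0 0 0 0 8.2 0" --pt "-0.4 0 0 0 0 8.2 0" --pt "-0.4 0 0 0 0 8.2 0" --pt "-0.4 0 0 0 0 8.2 0" --pt "-0.4 0 0 0 0 8.2 0" --pt "-0.4 0 0 0 0 8.1 0" --pt "-0.4 0 0 0 0 0 0"

```text
time: 2.3
tool_pos: [0.4902, 0.1722, 0.3004]
tool_rot: [-0.514, 0.515, -0.485, 0.484]
contact_force: [-0.3, 1.4, 0.2]
gripper_width: 0.701
```

apply_moves --pt "-0.4 0 0 0 0 0 -7.5" --pt "-0.4 0 0 0 0 0 -7.5" --pt "-0.4 0 0 0 0 0 -7.5" --pt "-0.4 0 0 0 0 0 -7.5" --pt "-0.4 0 0 0 0 0 -7.5" --pt "-0.4 0 0 0 0 0 -7.5" --pt "-0.4 0 0 0 0 0 0"

```text
time: 3.0
tool_pos: [0.4894, 0.1733, 0.2972]
tool_rot: [-0.289, 0.665, -0.25, 0.642]
contact_force: [0.2, 0.0, -0.5]
gripper_width: 0.705
```

```bash
cat >> h.py <<'E'
from scipy.spatial.transform import Rotation as R
def pose():
    s=manip.state();q=s["tool_rot"];M=R.from_quat(np.r_[q[1:],q[0]]).as_matrix()
    print("t",s["time"],"tcp",s["tool_pos"].round(4),"tips",(s["tool_pos"]+.019*M[:,1]).round(4),"j",s["joint_pos"].round(2),"F",s["contact_force"].round(2),"w",round(s["gripper_width"],3));print(M.round(3));return s["tool_pos"],M
def both(name):
    a=[manip.grab_frame(n) for n in("side","top")]
    for n,i in zip(("side","top"),a): cv2.imwrite(f"pics/{n}{name}.png",i)
    cv2.imwrite(f"pics/b{name}.png",np.hstack([cv2.resize(i[60:360,100:500],(400,300)) for i in a]))
E
python3 - <<'E'
from h import *
pose();both("1")
E
```

```text
t 3.0 tcp [0.4894 0.1733 0.2972] tips [0.4901 0.1599 0.2838] j [ 0.54  0.02  1.67 -0.7   1.82  0.43] F [ 0.21  0.04 -0.54] w 0.705
[[ 0.052  0.04   0.998]
 [-0.703 -0.708  0.065]
 [ 0.709 -0.705 -0.009]]
```

View pics/b1.png

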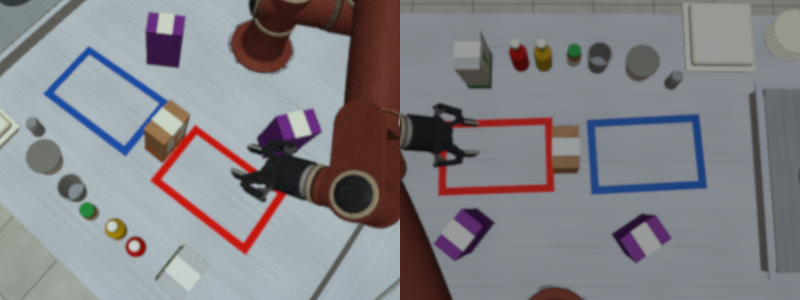

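The arm is clear of everything: open fingers at about (240,175) in the side half, and in the top half level with the carton, over the red bay. Carton untouched. Lowering behind it.

apply_moves --pt "-0.4 -15.5 37.5 -0.8 0 0 0" --pt "-0.4 -15.5 37.5 -0.8 0 0 0" --pt "-0.4 -15.5 37.5 -0.8 0 0 0" --pt "-0.4 -15.5 37.5 -0.8 0 0 0" --pt "-0.4 -15.5 37.5 -0.8 0 0 0" --pt "-0.4 -15.5 37.5 -0.8 0 0 0" --pt "-0.4 -10 25 -0.8 0 0 0" --pt "-0.4 0 0 0 0 0 0" --pt "-0.4 0 0 0 0 0 0"

```text
time: 4.0
tool_pos: [0.4922, 0.0672, 0.0529]
tool_rot: [-0.29, 0.66, -0.252, 0.646]
contact_force: [-0.4, 0.0, 0.1]
gripper_width: 0.703
```

```bash
python3 - <<'E'
from h import *
pose();both("2")
E
```

```text
t 4.0 tcp [0.4922 0.0672 0.0529] tips [0.493  0.0538 0.0395] j [ 0.37  0.18  1.95 -0.76  1.38  0.61] F [-0.44  0.03  0.09] w 0.703
[[ 0.04   0.042  0.998]
 [-0.707 -0.705  0.058]
 [ 0.706 -0.708  0.002]]
```

View pics/b2.png

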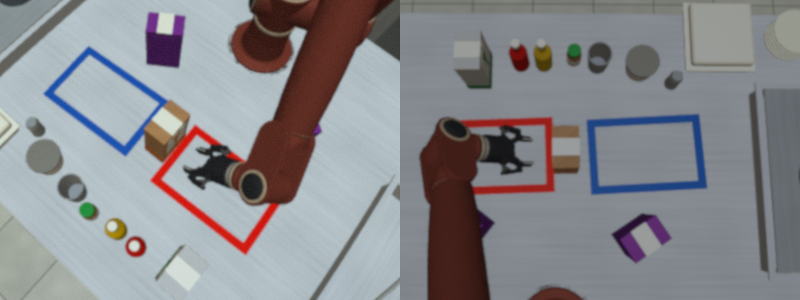

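apply_moves --pt "-0.4 -6 6 0 0 0 0" --pt "-0.4 -4.5 4.5 0 0 0 0" --pt "-0.4 7 7 0 0 0 0" --pt "-0.4 7 7 0 0 0 0" --pt "-0.4 5 5 0 0 0 0" --pt "-0.4 5 5 0 0 0 0" --pt "-0.4 5 5 0 0 0 0" --pt "-0.4 5 5 0 0 0 0" --pt "-0.4 5 5 0 0 0 0" --pt "-0.4 5 5 0 0 0 0" --pt "-0.4 5 5 0 0 0 0" --pt "-0.4 5 5 0 0 0 0" --pt "-0.4 5 5 0 0 0 0" --pt "-0.4 0 0 0 0 0 0" --pt "-0.4 0 0 0 0 0 0"

```text
time: 5.6
tool_pos: [0.4961, -0.0162, 0.0366]
tool_rot: [-0.289, 0.661, -0.251, 0.645]
contact_force: [-0.1, -0.1, -0.7]
gripper_width: 0.699
```

```bash
python3 - <<'E'
from h import *
pose();both("3")
im=cv2.imread("pics/top3.png");m=brown(im);m[:,:200]=0;m[:,330:]=0;m[:160]=0;m[250:]=0
cs=max(cv2.findContours(m,0,1)[0],key=cv2.contourArea)
n,l,s,c=cv2.connectedComponentsWithStats(m);print([list(x) for x in s[1:] if x[4]>50])
a=[cv2.resize(cv2.imread(f"pics/{n}3.png")[y:y+150,x:x+200],(400,300)) for n,x,y in(("side",170,110),("top",190,140))]
cv2.imwrite("pics/z3.png",np.hstack(a))
E
```

```text
t 5.6 tcp [ 0.4961 -0.0162  0.0366] tips [ 0.4969 -0.0296  0.0232] j [ 0.22  0.15  2.02 -0.82  1.26  0.54] F [-0.15 -0.1  -0.73] w 0.699
[[ 0.041  0.041  0.998]
 [-0.706 -0.706  0.058]
 [ 0.707 -0.707 -0.   ]]
[[np.int32(263), np.int32(185), np.int32(25), np.int32(11), np.int32(258)], [np.int32(200), np.int32(194), np.int32(16), np.int32(47), np.int32(479)], [np.int32(264), np.int32(215), np.int32(26), np.int32(17), np.int32(412)]]
```

View pics/z3.png

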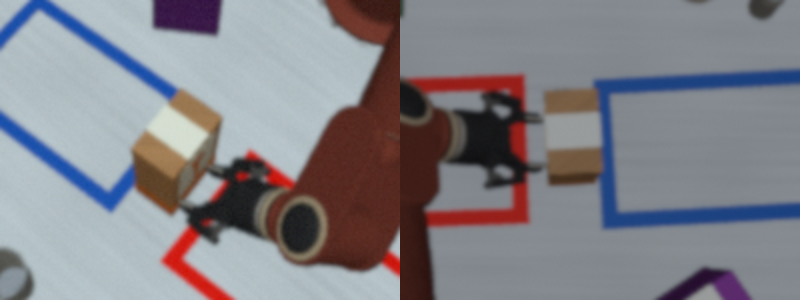

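The carton is upright, has slid about 28 mm, and has turned to line up with the bay (top px corners ≈ (263,186), (290.5,184), (291.5,227), (264,229)). Both fingers touch low.

```bash
python3 - <<'E'
from h import *
t=ray("top",[(263,186),(290.5,184.5),(291.5,227),(264,229)],.19);print(t,t.mean(0))
im=cv2.imread("pics/side3.png")
# foot corner bottom in side crop (172,212) -> px
print("foot side",ray("side",[(170+176/2,110+213/2),(170+137/2,110+185/2)],0))
a=np.array([.0577,-.9983]);c=t.mean(0);near=np.array([.497,-.271])-.15*a
print("s centre",(c-near)@a,"lat",(c-near)@np.array([.9983,.0577]))
E
```

```text
[[ 0.54305167 -0.01907236]
 [ 0.54740746 -0.09032688]
 [ 0.43701815 -0.09225258]
 [ 0.43153824 -0.02222733]] [ 0.48975388 -0.05596979]
foot side [[ 0.5354589  -0.01197708]
 [ 0.54073963 -0.08722513]]
s centre -0.06509293744051942 lat 0.005173441353911397
```

apply_moves --pt "-0.4 5 5 0 0 0 0" --pt "-0.4 5 5 0 0 0 0" --pt "-0.4 5 5 0 0 0 0" --pt "-0.4 5 5 0 0 0 0" --pt "-0.4 5 5 0 0 0 0" --pt "-0.4 5 5 0 0 0 0" --pt "-0.4 5 5 0 0 0 0" --pt "-0.4 5 5 0 0 0 0" --pt "-0.4 5 5 0 0 0 0" --pt "-0.4 5 5 0 0 0 0" --pt "-0.4 5 5 0 0 0 0" --pt "-0.4 5 5 0 0 0 0" --pt "-0.4 5 5 0 0 0 0" --pt "-0.4 5 5 0 0 0 0" --pt "-0.4 5 5 0 0 0 0" --pt "-0.4 2 2 0 0 0 0" --pt "-0.4 0 0 0 0 0 0" --pt "-0.4 0 0 0 0 0 0"

```text
time: 7.5
tool_pos: [0.5027, -0.1248, 0.0368]
tool_rot: [-0.289, 0.661, -0.251, 0.645]
contact_force: [-1.0, 0.1, 0.6]
gripper_width: 0.695
```

```bash
python3 - <<'E'
from h import *
pose();both("4")
a=[cv2.resize(cv2.imread(f"pics/{n}4.png")[y:y+150,x:x+100],(400,600),interpolation=cv2.INTER_CUBIC) for n,x,y in(("side",185,80),("top",270,140))]
cv2.imwrite("pics/z4.png",np.hstack(a))
E
```

```text
t 7.5 tcp [ 0.5027 -0.1248  0.0368] tips [ 0.5035 -0.1382  0.0234] j [-0.    0.1   2.07 -0.9   1.12  0.42] F [-1.02  0.12  0.56] w 0.695
[[ 0.041  0.041  0.998]
 [-0.705 -0.706  0.059]
 [ 0.708 -0.707 -0.   ]]
```

View pics/z4.png

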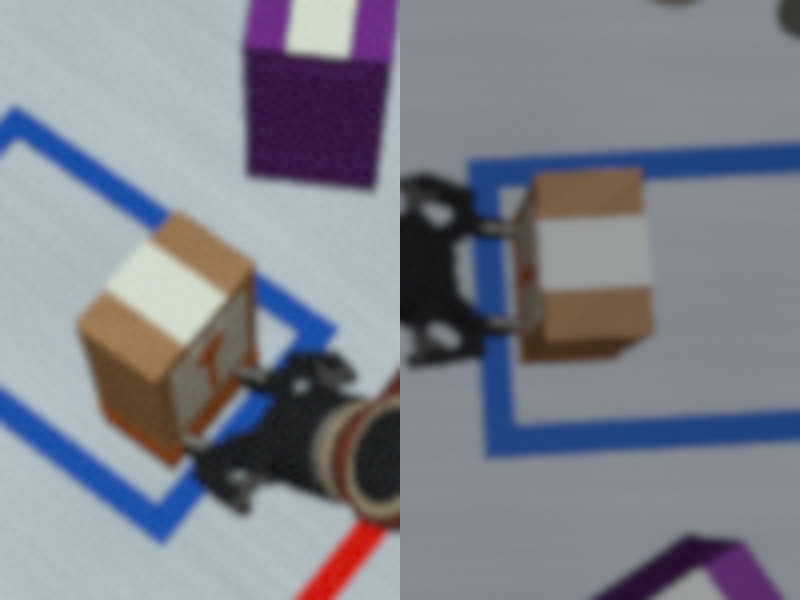

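Carton upright, with its foot corner in the top half at (521,362), just inside the tape's inner edge at about (512,362); the lateral margins look fair. Computing the position.

```bash
python3 - <<'E'
from h import *
near=np.array([.497,-.271])-.15*np.array([.0577,-.9983]);a=np.array([.0577,-.9983]);l=np.array([.9983,.0577])
def sl(p): p=p-near; return np.c_[p@a,p@l].round(4).tolist()
f=lambda x,y:(270+(x-400)/4,140+y/4)
print("top face",sl(ray("top",[f(535,172),f(642,168),f(652,330),f(541,335)],.19)))
print("foot top",sl(ray("top",[f(521,362),f(617,357)],0)),"tape",sl(ray("top",[f(512,362)],0)))
g=lambda x,y:(185+x/4,80+y/4)
print("side foot",sl(ray("side",[g(174,468),g(104,410),g(258,362)],0)),"face",sl(ray("side",[g(80,326),g(164,382),g(255,262),g(180,210)],.19)))
print("side tape",sl(ray("side",[g(305,340),g(163,505)],0)))
E
```

```text
top face [[0.0071, 0.0629], [0.0767, 0.0619], [0.0747, -0.0436], [0.0036, -0.0431]]
foot top [[0.0083, -0.0442], [0.081, -0.0443]] tape [[0.0015, -0.0439]]
side foot [[0.005, 0.0591], [0.0795, 0.055], [0.0076, -0.0519]] face [[0.068, 0.0616], [-0.0016, 0.0589], [0.0044, -0.0466], [0.0695, -0.0467]]
side tape [[-0.0108, -0.0903], [-0.0071, 0.0879]]
```

apply_moves --pt "-0.4 5 5 0 0 0 0" --pt "-0.4 5 5 0 0 0 0" --pt "-0.4 0 0 0 0 0 0" --pt "-0.4 0 0 0 0 0 0" --pt "-0.4 -10 -10 0 0 0 0" --pt "-0.4 -14 -14 0 0 0 0" --pt "-0.4 -10 -10 0 0 0 0" --pt "-0.4 15 -15 0 0 0 0" --pt "-0.4 25 -25 0 0 0 0" --pt "-0.4 25 -25 0 0 0 0" --pt "-0.4 25 -25 0 0 0 0" --pt "-0.4 0 0 0 0 0 0" --pt "-0.4 0 0 0 0 0 0"

```text
time: 8.9
tool_pos: [0.5012, -0.0898, 0.1649]
tool_rot: [-0.29, 0.66, -0.251, 0.646]
contact_force: [-0.4, 0.2, -1.6]
gripper_width: 0.703
```

```bash
python3 - <<'E'
from h import *
pose();both("5")
a=[cv2.resize(cv2.imread(f"pics/{n}5.png")[y:y+150,x:x+100],(400,600),interpolation=cv2.INTER_CUBIC) for n,x,y in(("side",185,80),("top",270,140))]
cv2.imwrite("pics/z5.png",np.hstack(a))
E
```

```text
t 8.9 tcp [ 0.5012 -0.0898  0.1649] tips [ 0.5021 -0.1032  0.1514] j [ 0.07 -0.11  2.03 -0.81  1.33  0.26] F [-0.36  0.17 -1.62] w 0.703
[[ 0.04   0.044  0.998]
 [-0.706 -0.705  0.059]
 [ 0.707 -0.707  0.002]]
```

View pics/z5.png

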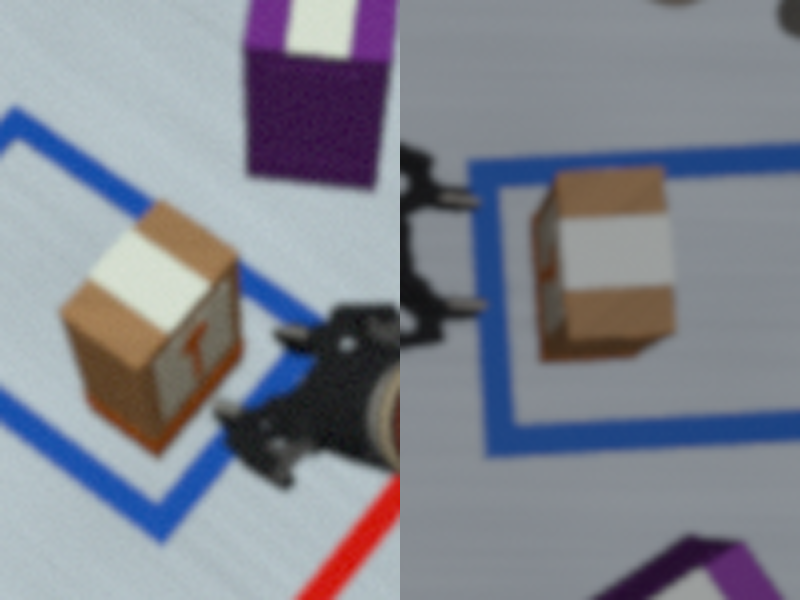

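Foot corner now at (542,362), about 20 mm inside the tape, upright and free of the fingers. Tipping now with a high push (tips at z≈0.15–0.17).

apply_moves --pt "-0.4 9 9 0 0 0 0" --pt "-0.4 9 9 0 0 0 0" --pt "-0.4 9 9 0 0 0 0" --pt "-0.4 3.5 3.5 0 0 0 0" --pt "-0.4 3.5 3.5 0 0 0 0" --pt "-0.4 3.5 3.5 0 0 0 0" --pt "-0.4 3.5 3.5 0 0 0 0" --pt "-0.4 3.5 3.5 0 0 0 0" --pt "-0.4 3.5 3.5 0 0 0 0" --pt "-0.4 3.5 3.5 0 0 0 0" --pt "-0.4 3.5 3.5 0 0 0 0" --pt "-0.4 3.5 3.5 0 0 0 0" --pt "-0.4 3.5 3.5 0 0 0 0" --pt "-0.4 3.5 3.5 0 0 0 0" --pt "-0.4 3.5 3.5 0 0 0 0" --pt "-0.4 3.5 3.5 0 0 0 0" --pt "-0.4 3.5 3.5 0 0 0 0" --pt "-0.4 3.5 3.5 0 0 0 0" --pt "-0.4 3.5 3.5 0 0 0 0"

```text
time: 10.9
tool_pos: [0.5076, -0.2082, 0.1639]
tool_rot: [-0.29, 0.661, -0.251, 0.645]
contact_force: [-0.3, 0.3, -0.2]
gripper_width: 0.702
```

```bash
python3 - <<'E'
from h import *
pose();both("6")
a=[cv2.resize(cv2.imread(f"pics/{n}6.png")[y:y+150,x:x+133],(400,450),interpolation=cv2.INTER_CUBIC) for n,x,y in(("side",140,80),("top",270,140))]
cv2.imwrite("pics/z6.png",np.hstack(a))
E
```

```text
t 10.9 tcp [ 0.5076 -0.2082  0.1639] tips [ 0.5083 -0.2217  0.1504] j [-0.17 -0.12  2.04 -0.85  1.17  0.1 ] F [-0.25  0.34 -0.2 ] w 0.702
[[ 0.042  0.041  0.998]
 [-0.706 -0.706  0.059]
 [ 0.707 -0.707 -0.   ]]
```

View pics/z6.png

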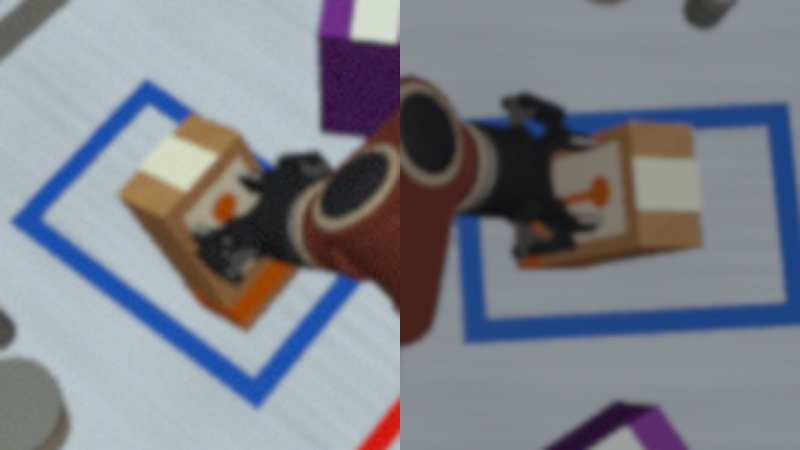

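It is leaning well over (mid-fall, no contact force). I'll let it fall.

apply_moves --pt "-0.4 2 2 0 0 0 0" --pt "-0.4 0 0 0 0 0 0" --pt "-0.4 0 0 0 0 0 0" --pt "-0.4 0 0 0 0 0 0" --pt "-0.4 0 0 0 0 0 0" --pt "-0.4 0 -15 0 0 0 0" --pt "-0.4 0 -30 0 0 0 0" --pt "-0.4 0 -40 0 0 0 0" --pt "-0.4 0 -40 0 0 0 0" --pt "-0.4 0 -40 0 0 0 0" --pt "-0.4 0 -30 0 0 0 0" --pt "-0.4 0 0 0 0 0 0" --pt "-0.4 0 0 0 0 0 0"

```text
time: 12.3
tool_pos: [0.4998, -0.0723, 0.3023]
tool_rot: [-0.29, 0.661, -0.251, 0.645]
contact_force: [-0.3, -0.6, -1.2]
gripper_width: 0.702
```

```bash
python3 - <<'E'
from h import *
pose();both("7")
a=[cv2.resize(cv2.imread(f"pics/{n}7.png")[y:y+150,x:x+133],(400,450),interpolation=cv2.INTER_CUBIC) for n,x,y in(("side",140,80),("top",282,140))]
cv2.imwrite("pics/z7.png",np.hstack(a))
E
```

```text
t 12.3 tcp [ 0.4998 -0.0723  0.3023] tips [ 0.5006 -0.0858  0.2889] j [ 0.11 -0.24  1.9  -0.78  1.54  0.1 ] F [-0.31 -0.59 -1.19] w 0.702
[[ 0.042  0.043  0.998]
 [-0.706 -0.706  0.06 ]
 [ 0.707 -0.707  0.001]]
```

View pics/z7.png

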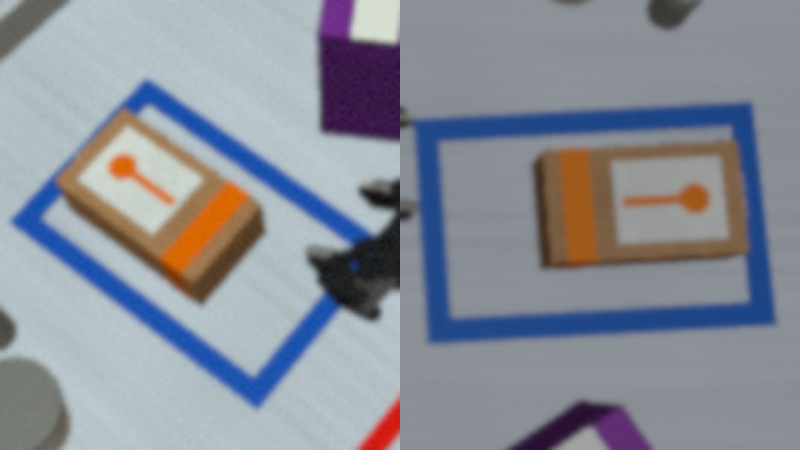

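It lies flat on a broad face. Checking the far-end clearance numerically.

```bash
python3 - <<'E'
from h import *
near=np.array([.497,-.271])-.15*np.array([.0577,-.9983]);a=np.array([.0577,-.9983]);l=np.array([.9983,.0577])
def sl(p): p=p-near; return np.c_[p@a,p@l].round(4).tolist()
k=1/3
f=lambda x,y:(282+(x-400)*133/400,140+y*k); g=lambda x,y:(140+x*133/400,80+y*k)
print("top@.07",sl(ray("top",[f(546,151),f(738,141),f(749,251),f(552,261)],.07)))
print("top foot@0",sl(ray("top",[f(535,163),f(542,268)],0)))
print("tape far top",sl(ray("top",[f(733,124),f(751,304)],0)))
print("side@.07",sl(ray("side",[g(126,109),g(57,181),g(192,279),g(264,210)],.07)),"side@0",sl(ray("side",[g(66,202),g(200,303),g(264,236)],0)))
print("tape far side",sl(ray("side",[g(147,103),g(42,217)],0)))
E
```

```text
top@.07 [[0.0968, 0.0615], [0.2829, 0.0617], [0.2821, -0.0452], [0.0941, -0.0448]]
top foot@0 [[0.0973, 0.0622], [0.096, -0.0453]]
tape far top [[0.3038, 0.0922], [0.3026, -0.0926]]
side@.07 [[0.2747, -0.0463], [0.2752, 0.0614], [0.093, 0.0604], [0.0837, -0.0425]] side@0 [[0.2881, 0.0581], [0.0941, 0.0598], [0.089, -0.042]]
tape far side [[0.2992, -0.0908], [0.2969, 0.0876]]
```

```bash
python3 - <<'E'
from h import *
a=cv2.imread("pics/top0.png");b=manip.grab_frame("top")
d=cv2.absdiff(a,b).max(2)
for n,(x0,x1,y0,y1) in dict(row=(150,390,80,155),purpleR=(305,375,265,325),purpleL=(130,200,262,325)).items(): print(n,(d[y0:y1,x0:x1]>50).sum())
manip.job_done();print("handed in",manip.state()["time"])
E
```

```text
row 62
purpleR 0
purpleL 2127
the job is handed in; nothing more can be done
the job is handed in; nothing more can be done
```

```bash
python3 - <<'E'
import cv2,numpy as np
for n in("top","side"):
    a=cv2.imread(f"pics/{n}0.png");b=cv2.imread(f"pics/{n}7.png");d=(cv2.absdiff(a,b).max(2)>50).astype(np.uint8)
    s=cv2.connectedComponentsWithStats(d)[2][1:];print(n,[x.tolist() for x in s if x[4]>15])
    m=lambda i:cv2.inRange(cv2.cvtColor(i,cv2.COLOR_BGR2HSV),(130,80,20),(165,255,255))
    for i in(a,b): print([x.tolist() for x in cv2.connectedComponentsWithStats(m(i))[2][1:] if x[4]>100])
E
```

```text
top [[147, 150, 138, 234, 16562], [267, 186, 12, 11, 130], [327, 188, 71, 41, 1388], [357, 202, 27, 8, 88], [177, 274, 12, 25, 64], [0, 313, 27, 23, 452], [0, 356, 35, 28, 527], [256, 376, 17, 8, 56]]
[[135, 269, 58, 51, 1105], [313, 275, 58, 47, 1019]]
[[313, 275, 58, 47, 1012], [135, 295, 23, 25, 300]]
side [[439, 0, 32, 35, 549], [472, 0, 19, 22, 84], [491, 0, 13, 12, 80], [352, 32, 18, 18, 151], [392, 35, 20, 23, 280], [384, 39, 32, 24, 107], [352, 53, 5, 7, 18], [362, 52, 9, 26, 55], [358, 54, 5, 7, 19], [242, 62, 226, 161, 12258], [348, 65, 18, 21, 138], [449, 77, 14, 9, 23], [158, 116, 70, 65, 1742], [365, 185, 11, 12, 26]]
[[246, 73, 39, 54, 1386], [358, 169, 63, 48, 1432]]
[[246, 73, 39, 54, 1382], [361, 169, 60, 48, 1061]]
```

I pushed the brown carton upright with a low two-finger push until its whole foot was about 20 mm inside the near end of the blue bay. I then backed off, raised the fingers to about 0.16 m and tipped the carton along the bay. The job is handed in; my last timed reading was 12.3 s.

**Carton:** it lies flat on a broad face, label up. Along the bay it runs from about 85–97 mm to 275–288 mm of the 300 mm inside length. Across, it runs from about −46 to +62 mm, where the inner tape edges are at ±90 mm. The two views disagree by up to about 13 mm, but both put it wholly inside the tape, with at least 12 mm to spare at the far end.

**Robot:** it stood clear of the carton at hand-in. The forces I read at the end of each move were under 2 N.

**Other objects:**
- **Row of bottles and tubs, and the white carton:** the strip of the picture holding them showed 62 changed pixels. They belong to one large changed patch that also covers the arm, so I take them to be the arm.
- **Right purple carton:** unchanged in both views.
- **Left purple carton:** partly hidden by the arm, so only partly checked. Its visible edges are where they were.

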